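# Read the red paint with the colour reader, then click it onto its charging stud

### The job

Pick up the colour reader, keep it upright and hold it still for a good second with its nose about 3 cm above the middle of the red paint pot's lid, without touching the pot. Then press its hollow nose down over the stud of its charging dock until it clicks, and keep pressing after the force drops until the sprung brass ring is pushed all the way down. Finish like that, still gripping the reader and pressing it down; leave the paint pots and the putty tin where they stand.

Things in the scene. Friction and masses are not known exactly. Their poses are not given: they have to be found in the camera images.
- reader: colour reader, loose, about 0.16 kg, 100 mm tall, standing upright on its round yellow nose (44 mm across, 40 mm tall). The nose is hollow and open below: mouth 25 mm across in a lip 2.5 mm thick, then a 30 mm bore, 28 mm deep. Origin: centre of the mouth, at the very bottom; z up, x and y square to the sides of its grip.
- reader_grip (a point): middle of the reader's grey upright grip, 70 mm above its mouth. The grip is 30 x 30 mm square, 40 to 100 mm above the mouth, display on top. Below it the flat shoulder of the wider nose: fingertips just above it can press on it.
- dock: charging dock fixed to the table: black plate 90 x 76 x 12 mm with an upright steel stud in the middle. Origin: centre of the plate's underside, on the stud's axis; z up.
- stud_top (a point): tip of the stud, 40 mm above the table. Stud 21 mm thick, its top 7 mm tapered to 10 mm. Four sprung balls, 26.5 mm above the table, make the snap: they resist (peak about 8 to 15 N) from when the reader's mouth is 30 mm above the table, and are passed at 20 mm: the push drops from about 25 mm on. The reader fits at any turn about the vertical.
- dock_ring (a joint): sprung brass ring round the stud, 43 mm outside, top 20 mm above the table when free (reads 0). The reader's nose pushes it down after the click: travel 5 mm (reads 0.005 fully down, top then 15 mm above the table). Its spring pushes back with 2.4 N at first, 8.4 N fully down, and lifts it as soon as the pressing stops.
- paint_pot_1: the target: red model paint pot with a white ribbed lid rim, 36 mm across, 43 mm tall, standing upright and loose; origin at the centre of its underside, z up. The lid's middle is 43 mm above the origin. The three pots stand in a row in any order.
- paint_pot_2: cream-white model paint pot with a white ribbed lid rim, 36 mm across, 43 mm tall, standing upright and loose; origin at the centre of its underside, z up. To be left alone.
- paint_pot_3: blue model paint pot with a white ribbed lid rim, 36 mm across, 43 mm tall, standing upright and loose; origin at the centre of its underside, z up. To be left alone.
- putty_tin: flat yellow tin with a grey lid, 66 mm across, 38 mm tall, loose; origin at the centre of its underside. To be left alone.
Not all that is in view belongs to the job. Leave any blue look-alike of the reader alone.

How it is judged:
On the way, in this order (a step that is already met when the one before it is completed fails the run):
1. the reader is held upright and still over the middle of the red pot's lid for a second (horizontal distance between reader and paint_pot_1 below 0.012 m and z of reader in the frame of paint_pot_1 between 0.05 and 0.098 m and angle between reader's own z axis and vertical below 0.15 rad and linear speed of reader below 0.02 m/s and contact force between the fingers and reader above 1 N), for 0.8 s.
2. the reader's nose has clicked over the balls of the dock's stud (horizontal distance between reader and dock below 0.004 m and z of reader in the frame of dock between 0.005 and 0.0212 m and angle between reader's own z axis and vertical below 0.12 rad), for 0.1 s.
At the end, for the whole second after the job is handed in: The reader is clicked on the stud: upright (0.12 rad), centred (4 mm), mouth under 21 mm above the table and still; the brass ring is held down at least 3.5 of its 5 mm; the fingers still grip the reader's sides (over 2 N) and press it on the dock (over 3 N) (all of step 2 and value of joint dock_ring above 0.0035 m and contact force between reader and dock above 3 N and contact force between the fingers and reader above 2 N and z of the grasp point in the frame of reader below 0.1 m and linear speed of reader below 0.02 m/s); the arm keeps its last pose, push and grip.
It fails at once if the red pot is touched by the reader or the robot (contact force between any of reader, the arm, the fingers and paint_pot_1 above 0.5 N).
It fails at once if a paint pot or the putty tin is pushed away (over 15 mm) (distance of any of paint_pot_1, paint_pot_2, paint_pot_3, putty_tin from where it was at the start of the episode above 0.015 m).
It fails at once if the reader is tipped over (over 0.5 rad) (angle between reader's own z axis and vertical above 0.5 rad).
It also fails if it takes over 64 s, if anything falls off the work surface, if the arm or the gripper's body presses on something with over 40 N, if the wrist force passes 120 N, or if a joint passes its speed limit or range.

### The arm

A 7-joint arm with a two-finger parallel gripper is mounted at the origin on a cart in front of the work surface, level with it; the furniture and walls round the work are solid. World frame = base frame: x ahead of the robot, y to its left, z up, the work surface at z = 0. Lengths are in m, angles in rad, forces in N, time in s.
With the tool pointing down it reaches from about 0.35 to 0.9 m from the base axis. Payload 8.1 kg.
Tool frame: the origin (TCP) lies midway between the tips of the shut fingers; the grasp point (between the pads) lies 19 mm behind it; z points along the fingers, y is the line along which they close (so a half turn about z gives the same grasp; the last joint's range is limited). The gripper opens to 92 mm and grips with 3 to 60 N. Pads are 19 mm wide; open, the fingers measure 130 mm over their backs; the gripper's body (75 mm by 190 mm) begins 47 mm behind the grasp point.
Start: joints at [1.149, 0.434, 0.025, 1.573, -0.012, 1.134, -0.075], TCP at [0.196, -0.594, 0.227] pointing down, gripper open.
Joint ranges: [-2.62, 2.62], [-0.44, 2.09], [-1.27, 1.32], [0.08, 2.57], [-1.32, 4.46], [0.12, 2], [-2.74, 2.74]. Speed limits (rad/s): [2.22, 2.22, 3.01, 3.01, 3.14, 3.14, 3.14].

### API

Orientations are given as a rotation vector (axis times angle).
In Python, from cell import readout, get_image, calibration, ticket gives the robot as it stands. The module is installed in compiled form; this text tells all that it offers.
- The arm moves only by the tool move_arm, never from a script. Its argument "series" is a list of rows, each a list of 6 numbers: the shift along the world's x, y, z as a fraction of full scale, then the turn, a rotation vector about the world's x, y, z as a fraction of full scale. A call has 1 to 5 rows; each row is the pose to reach, as a shift and turn from the pose commanded when the call began; what a row does not reach only later rows make up. Full scale, the value 1, is 0.75 m for a shift and 60 degrees for a turn. A row lasts 1/10 s, in which the tool goes at most 50 mm and 8.59 degrees, less where a joint would pass 70% of its speed; a pose out of reach is approached as far as the arm can. A call with a number of a shift or a turn outside -1 to 1 is refused whole. A call with a gripper value outside its range is refused whole. "claw" is the opening, from -1 (shut) to 1 (fully open), so that 0 is half open, set as the call begins (left out, the last holds). The fingers move at their own pace and stop on an object; "squeeze" is the grip in N (left out, the last holds). Time passes only in rows, so rows that repeat a pose let the fingers close. It gives the time, the measured TCP pose, the force, the opening and the grip force at its end, in the units of the state.
- readout.observe(): the state, without advancing time (a new reading comes with each control period).
- get_image(name): name is "scene" or "top"; returns (picture, depth): 400x640x3 uint8, red, green, blue; 400x640 float32, m along the optical axis (not along the pixel's ray), 0 where there is no reading.
- calibration(name): a dict with "fx", "fy", "cx", "cy" (pixels), "view" (4x4, takes a point from world to camera coordinates). Camera axes: x right, y down, z forward; pixel columns grow to the right and rows downward; lengths in m; the calibration is good to about 2 mm. A picture is of the moment at which its call begins. calibration takes no time and is no camera call.
- ticket.sign_off(): hands the job in; it is judged then, once.
The state is a dict: "clock": time; "joints": joint angles; "dq": joint speeds; "joint_efforts": joint torques, N m; "position": TCP position; "ee_rot": TCP orientation; "force": force on the tool from outside, world axes, zero at the start; "ft_torque": the same for the moment, N m; "width": opening from 0.0 (shut) to 1.0 (fully open); "gripper_force": force on a finger pad.
Only numpy, scipy, OpenCV 4.12 (cv2) and the standard library are available. Lean on these libraries where they do the work, as an engineer would, in place of code of your own. Each camera call takes 0.05 s, during which the arm holds its last target. There are 200 camera calls.

## Working session

There is one attempt and no reset: what is moved stays moved. The work goes in short steps, Python scripts to look and compute and a tool call to move; the robot and the scene stay as the last step left them, time stands still between calls to the robot, and variables do not carry over. Pictures are saved under pics/ and viewed, at most 10 in all, crops included, and the job is handed in when it is done.

Besides the shell and the picture viewer there is one more tool, called as name([rows], argument=value, ...), one row to a line, values as JSON. move_arm: Moves the arm, as the interface text tells. Shift numbers are shares of 0.75 m and turn numbers shares of 60 degrees, none past 1 either way. Its arguments: {"type":"object","properties":{"series":{"type":"array"},"claw":{"type":"number"},"squeeze":{"type":"number"}},"required":["series"]}

```bash
mkdir -p pics; cat > h.py <<'E'
import numpy as np, cv2
from cell import readout, get_image, calibration, ticket
def grab(n,tag):
    im,d=get_image(n); np.savez(f'{n}.npz',im=im,d=d); cv2.imwrite(f'pics/{tag}_{n}.png',im[:,:,::-1]); return im,d
def ray(n,u,v,z):
    c=calibration(n); V=np.array(c['view']); R,t=V[:3,:3],V[:3,3]
    o=-R.T@t; d=R.T@np.array([(u-c['cx'])/c['fx'],(v-c['cy'])/c['fy'],1]); return o+d*(z-o[2])/d[2]
def cloud(n,d):
    c=calibration(n); V=np.array(c['view']); R,t=V[:3,:3],V[:3,3]
    v,u=np.indices(d.shape); P=np.stack([(u-c['cx'])/c['fx']*d,(v-c['cy'])/c['fy']*d,d],-1); return (P-t)@R
E
python3 - <<'E'
from h import *
for n in('scene','top'): grab(n,'a'); c=calibration(n); V=np.array(c['view']); print(n,c['fx'],(-V[:3,:3].T@V[:3,3]).round(3),V[2,:3].round(2))
s=readout.observe(); print(s['clock'],s['position'],s['ee_rot'],s['width'],s['force'])
E
```

```text
scene 450.3482470668432 [-0.063 -0.476  0.643] [ 0.64  0.4  -0.66]
top 503.98845747419745 [ 0.41  -0.133  1.165] [ 0.11 -0.02 -0.99]
0.1 [ 0.19570778 -0.59310844  0.22604797] [-3.10050134e+00 -4.98312017e-01  5.11472279e-04] 1.0003285379990958 [-0.28284585 -0.09128542 -0.00641859]
```

View pics/a_scene.png

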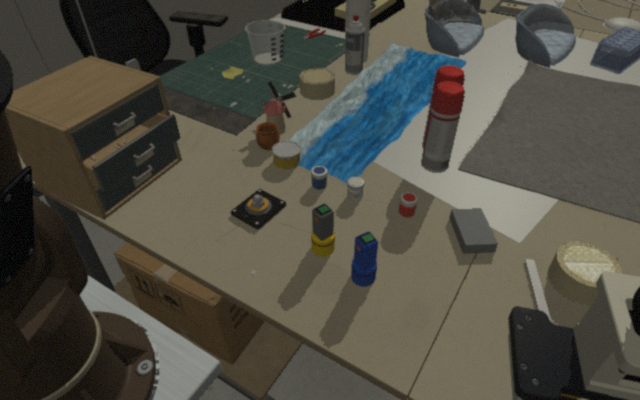

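View pics/a_top.png

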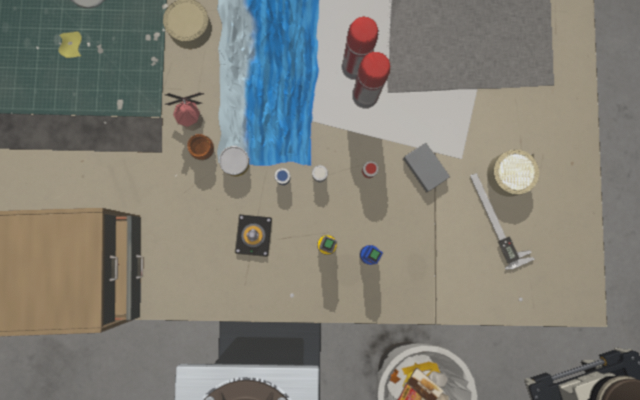

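The true reader, with a yellow nose and grey grip, is at scene (322,230) and top (327,244). The blue look-alike is at scene (364,258) and top (371,254). The red pot is at scene (407,204) and top (370,169), with cream at top (320,173) and blue at top (282,176). The dock is at scene (258,207) and top (253,236). I'll confirm this with a crop and measure.

```bash
cat > m.py <<'E'
from h import *
def blobs(n,box,f,minA=4):
    im=np.load(f'{n}.npz')['im']; x0,y0,x1,y1=box; hsv=cv2.cvtColor(im[y0:y1,x0:x1],cv2.COLOR_RGB2HSV).astype(int)
    m=f(*np.moveaxis(hsv,-1,0)).astype(np.uint8); k,l,s,c=cv2.connectedComponentsWithStats(m)
    i=1+np.argmax(s[1:,4]); return c[i]+[x0,y0],s[i],l==i
E
python3 - <<'E'
from m import *
a=cv2.imread('pics/a_top.png')[140:280,225:405]; b=cv2.imread('pics/a_scene.png')[170:300,220:430]
a=cv2.resize(a,None,fx=3,fy=3,interpolation=cv2.INTER_CUBIC); b=cv2.resize(b,(420,260),interpolation=cv2.INTER_CUBIC)
c=np.zeros((420,790,3),np.uint8); c[:,:370]=a[:,:540][:,85:455]; c[:260,370:]=b; c[:420]=c
cv2.imwrite('pics/crop.png',cv2.resize(a,None,fx=1.4,fy=1.4)); 
green=lambda h,s,v:(h>40)&(h<85)&(s>70)&(v>50)
for n,box in(('top',(310,230,348,262)),('scene',(305,195,340,262))):
    c,s,_=blobs(n,box,green); print('display',n,c,s,ray(n,*c,.1).round(4))
    c,s,_=blobs(n,box,lambda h,s,v:(h>18)&(h<34)&(s>120)&(v>70)); print('yellow',n,c,s,ray(n,*c,.04).round(4))
red=lambda h,s,v:((h<8)|(h>172))&(s>110)
for n,box in(('top',(355,158,388,182)),('scene',(393,188,422,220))):
    c,s,_=blobs(n,box,red); print('red',n,c,s,ray(n,*c,.043).round(4))
# depth clouds
for n,xy in(('top',None),('scene',None)):
    P=cloud(n,np.load(f'{n}.npz')['d'])
    for nm,box,z0,z1 in(('reader',(310,230,348,262),.09,.11),('look',(355,240,390,270),.09,.11),('red',(355,158,388,182),.035,.05),('stud',(235,218,270,256),.03,.045),('plate',(230,210,276,262),.008,.03)) if n=='top' else (('reader',(305,195,340,262),.09,.11),('red',(393,188,422,220),.039,.047),('stud',(240,185,280,220),.03,.045),('plate',(228,185,290,230),.008,.015)):
        x0,y0,x1,y1=box; Q=P[y0:y1,x0:x1].reshape(-1,3); Q=Q[(Q[:,2]>z0)&(Q[:,2]<z1)]
        if len(Q): print(n,nm,len(Q),Q.mean(0).round(4),Q.min(0).round(3),Q.max(0).round(3))
E
```

```text
display top [328.31481481 243.05555556] [15  9  8  9 54] [ 0.4277 -0.1728  0.1   ]
yellow top [321.68571429 246.25714286] [ 8  6 13 19 70] [ 0.4212 -0.1604  0.04  ]
display scene [323.43396226 208.56603774] [13 10 12  8 53] [ 0.4288 -0.1731  0.1   ]
yellow scene [322.24242424 245.28374656] [  6  37  24  25 363] [ 0.4002 -0.1882  0.04  ]
red top [370.61842105 168.        ] [11  6 10  9 76] [ 0.5994 -0.2676  0.043 ]
red scene [406.40540541 210.62162162] [  6  16  17  13 148] [ 0.5597 -0.2809  0.043 ]
top reader 198 [ 0.4255 -0.171   0.1005] [ 0.409 -0.189  0.092] [ 0.442 -0.153  0.106]
top look 203 [ 0.405  -0.2677  0.1004] [ 0.388 -0.287  0.09 ] [ 0.423 -0.25   0.107]
top red 189 [ 0.598  -0.266   0.0427] [ 0.581 -0.282  0.035] [ 0.616 -0.25   0.048]
top stud 81 [ 0.4436 -0.0045  0.0365] [ 0.432 -0.015  0.03 ] [0.457 0.009 0.043]
top plate 1220 [ 0.4437 -0.0042  0.014 ] [ 0.397 -0.044  0.008] [0.49  0.036 0.03 ]
scene reader 255 [ 0.4217 -0.1754  0.0981] [ 0.408 -0.192  0.09 ] [ 0.439 -0.155  0.103]
scene red 175 [ 0.5972 -0.2691  0.0419] [ 0.581 -0.286  0.039] [ 0.618 -0.251  0.045]
scene stud 70 [ 0.4418 -0.008   0.0354] [ 0.434 -0.017  0.03 ] [0.455 0.004 0.041]
scene plate 868 [ 0.4388 -0.0097  0.0116] [ 0.397 -0.046  0.008] [0.491 0.035 0.015]
```

View pics/crop.png

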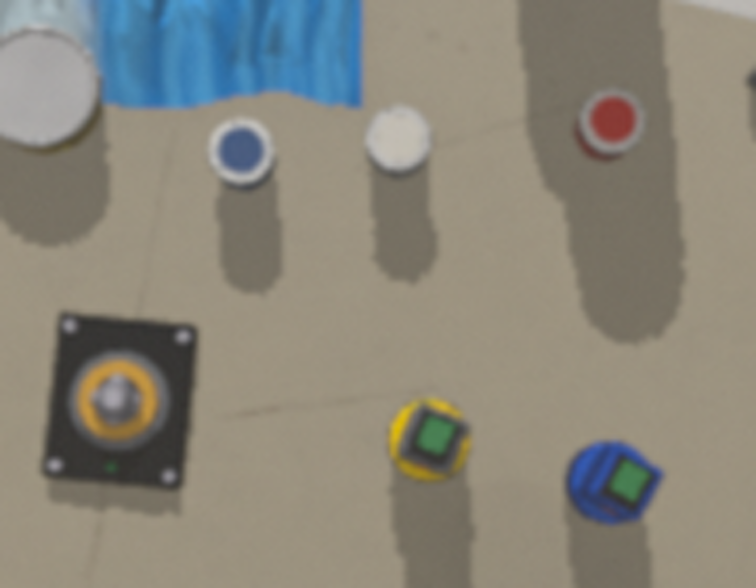

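The crop confirms it: the reader with the yellow nose is at crop (432,438), the look-alike at (612,482) is all blue, and the red pot is at (610,120). Next is the grip's yaw.

```bash
python3 - <<'E'
from m import *
for n,box in(('top',(310,230,348,262)),('scene',(305,195,340,225))):
    P=cloud(n,np.load(f'{n}.npz')['d']); x0,y0,x1,y1=box; Q=P[y0:y1,x0:x1].reshape(-1,3); Q=Q[(Q[:,2]>.094)&(Q[:,2]<.108)]
    print(n,len(Q),cv2.minAreaRect((Q[:,:2]*1000).astype(np.float32)))
    im=np.load(f'{n}.npz')['im'][y0:y1,x0:x1]; h,s,v=np.moveaxis(cv2.cvtColor(im,cv2.COLOR_RGB2HSV).astype(int),-1,0)
    for nm,m in(('disp',(h>40)&(h<85)&(s>70)&(v>50)),('head',(v<110)&(s<75)&(P[y0:y1,x0:x1,2]>.06))):
        vv,uu=np.nonzero(m); W=np.array([ray(n,u+x0,w+y0,.1)[:2]*1000 for u,w in zip(uu,vv)],np.float32); print(nm,cv2.minAreaRect(W),W.mean(0))
P=cloud('top',np.load('top.npz')['d'])[210:262,230:276].reshape(-1,3); Q=P[(P[:,2]>.009)&(P[:,2]<.015)]; print('plate',cv2.minAreaRect((Q[:,:2]*1000).astype(np.float32)))
im=np.load('top.npz')['im'][215:258,233:274]; h,s,v=np.moveaxis(cv2.cvtColor(im,cv2.COLOR_RGB2HSV).astype(int),-1,0)
m=((h>10)&(h<28)&(s>120)).astype(np.uint8); c=max(cv2.findContours(m,0,1)[0],key=len); e=cv2.minEnclosingCircle(c); print('ring',e, ray('top',e[0][0]+233,e[0][1]+215,.02))
im=np.load('scene.npz')['im'][190:225,240:278]; h,s,v=np.moveaxis(cv2.cvtColor(im,cv2.COLOR_RGB2HSV).astype(int),-1,0)
m=((h>10)&(h<28)&(s>120)).astype(np.uint8); c=max(cv2.findContours(m,0,1)[0],key=len); e=cv2.fitEllipse(cv2.convexHull(c)); print('ring',e, ray('scene',e[0][0]+240,e[0][1]+190,.02))
E
```

```text
top 197 ((425.3839111328125, -170.89051818847656), (29.81156349182129, 29.652938842773438), 69.34033203125)
disp ((427.5628967285156, -172.76983642578125), (14.665155410766602, 15.942551612854004), 72.75341033935547) [ 427.65475 -172.79245]
head ((425.10382080078125, -171.53814697265625), (26.56755828857422, 26.57138442993164), 69.06855010986328) [ 423.52652 -171.07967]
scene 220 ((425.0519714355469, -173.6485137939453), (29.711929321289062, 29.97162628173828), 68.20504760742188)
disp ((428.413330078125, -172.83541870117188), (13.511125564575195, 16.166133880615234), 67.56764221191406) [ 428.7717  -173.10579]
head ((417.66998291015625, -178.1071319580078), (52.81276321411133, 36.61634826660156), 32.746829986572266) [ 411.54333 -182.13385]
plate ((443.8221130371094, -3.7663841247558594), (76.05946350097656, 89.56300354003906), 85.48887634277344)
ring ((19.5, 19.785715103149414), 9.134583473205566) [ 0.44420501 -0.0040126   0.02      ]
ring ((17.59844207763672, 13.144371032714844), (15.865005493164062, 20.577699661254883), 83.31035614013672) [ 0.44416117 -0.00553637  0.02      ]
```

move_arm([
  [0.153,0.281,0,0,0,0.424],
  [0.153,0.281,0,0,0,0.424],
  [0.153,0.281,0,0,0,0.424],
  [0.153,0.281,0,0,0,0.424],
  [0.153,0.281,0,0,0,0.424],
], claw=0.6)

```text
clock: 0.6
position: [0.3116, -0.3799, 0.2266]
ee_rot: [-2.914, -1.172, -0.0]
force: [1.0, -1.0, 0.0]
width: 0.802
gripper_force: 0.0
```

move_arm([
  [0.153,0.281,0,0,0,0.423],
  [0.153,0.281,0,0,0,0.423],
  [0.153,0.281,0,0,0,0.423],
  [0.153,0.281,0,0,0,0.423],
  [0.153,0.281,0,0,0,0.423],
])

```text
clock: 1.1
position: [0.4261, -0.1692, 0.2268]
ee_rot: [-2.586, -1.784, -0.001]
force: [1.0, 0.0, 0.5]
width: 0.803
gripper_force: 0.0
```

move_arm([
  [-0.001,-0.003,-0.12,0,0,0],
  [-0.001,-0.003,-0.12,0,0,0],
  [-0.001,-0.003,-0.12,0,0,0],
  [-0.001,-0.003,-0.12,0,0,0],
])

```text
clock: 1.5
position: [0.4243, -0.1742, 0.137]
ee_rot: [-2.587, -1.78, 0.001]
force: [-0.3, -0.8, 0.4]
width: 0.803
gripper_force: 0.0
```

```bash
python3 - <<'E'
from h import *
im,d=grab('scene','b'); cv2.imwrite('pics/b_crop.png',cv2.resize(im[60:290,200:440,::-1],None,fx=2.5,fy=2.5))
s=readout.observe(); print(s['position'],s['ee_rot'],s['joints'],s['force'])
E
```

```text
[ 0.42530347 -0.17454343  0.13805919] [2.58763039e+00 1.78030175e+00 1.04614462e-03] [ 0.58775591  0.30567788 -0.38475122  2.0486803   0.15603398  0.81349549
 -0.25384179] [-1.18044332  0.31177836  0.41717171]
```

View pics/b_crop.png

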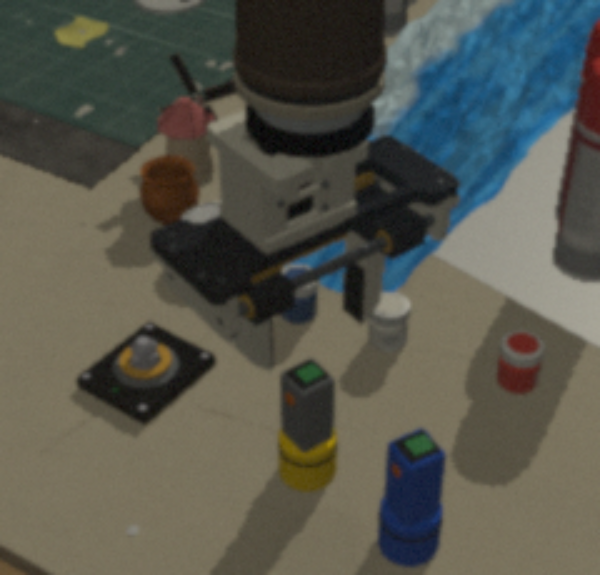

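The open fingers straddle the reader: tips at crop (253,360) and (363,315), reader top at (308,385). I'll descend and grip.

move_arm([
  [0,0.003,-0.04,0,0,0],
  [0,0.003,-0.08,0,0,0],
  [0,0.003,-0.11,0,0,0],
  [0,0.003,-0.125,0,0,0],
  [0,0.003,-0.125,0,0,0],
])

```text
clock: 2.05
position: [0.425, -0.1724, 0.0434]
ee_rot: [2.588, 1.78, 0.0]
force: [-1.4, 0.3, -0.0]
width: 0.801
gripper_force: 0.0
```

move_arm([
  [0,0,0,0,0,0],
  [0,0,0,0,0,0],
  [0,0,0,0,0,0],
])

```text
clock: 2.35
position: [0.4254, -0.1724, 0.044]
ee_rot: [2.587, 1.78, 0.002]
force: [-0.5, 0.4, -0.2]
width: 0.802
gripper_force: 0.0
```

move_arm([
  [0,0,0,0,0,0],
  [0,0,0,0,0,0],
  [0,0,0,0,0,0],
  [0,0,0,0,0,0],
  [0,0,0,0,0,0],
], claw=-1, squeeze=40)

```text
clock: 2.85
position: [0.4246, -0.172, 0.043]
ee_rot: [-2.588, -1.781, 0.0]
force: [0.6, 0.0, -0.6]
width: 0.416
gripper_force: 0.0
```

move_arm([
  [0,0,0,0,0,0],
  [0,0,0,0,0,0],
  [0,0,0,0,0,0],
  [0,0,0,0,0,0],
  [0,0,0,0,0,0],
])

```text
clock: 3.35
position: [0.4247, -0.172, 0.043]
ee_rot: [2.588, 1.781, 0.0]
force: [0.8, 0.7, 0.5]
width: 0.322
gripper_force: 40.0
```

move_arm([
  [0,0,0.03,0,0,0],
  [0,0,0.07,0,0,0],
  [0,0,0.12,0,0,0],
  [0,0,0.12,0,0,0],
])

```text
clock: 3.75
position: [0.427, -0.1726, 0.1368]
ee_rot: [2.584, 1.778, 0.006]
force: [1.3, -1.0, -2.2]
width: 0.321
gripper_force: 40.0
```

move_arm([
  [0.05,-0.028,0,0,0,0],
  [0.1,-0.055,0,0,0,0],
  [0.15,-0.083,0,0,0,0],
  [0.2,-0.11,0,0,0,0],
  [0.231,-0.127,0,0,0,0],
])

```text
clock: 4.25
position: [0.5996, -0.2688, 0.1316]
ee_rot: [-2.588, -1.78, 0.001]
force: [0.3, -0.1, 0.1]
width: 0.327
gripper_force: 40.0
```

```bash
python3 - <<'E'
from h import *
im,d=grab('scene','c'); cv2.imwrite('pics/c_crop.png',cv2.resize(im[100:290,280:500,::-1],None,fx=2.7,fy=2.7))
s=readout.observe(); print(s['position'],s['ee_rot'],s['force'],s['gripper_force'])
E
```

```text
[ 0.60207487 -0.27034461  0.13148327] [2.58760299e+00 1.77828443e+00 1.49883555e-03] [ 4.34023576 -2.65976769 -0.91796695] 39.99921977519989
```

View pics/c_crop.png

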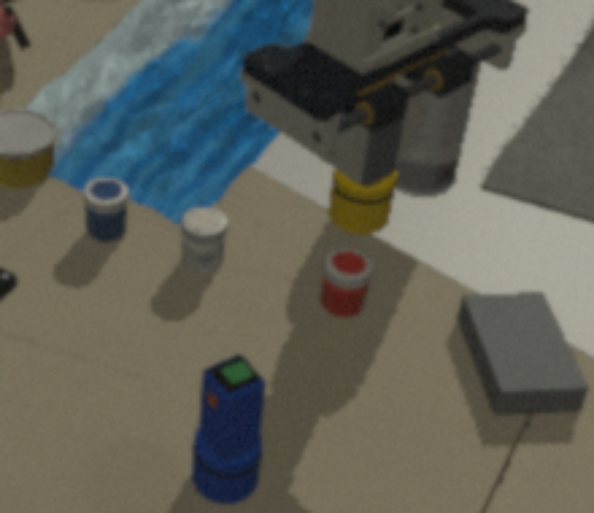

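The yellow nose, at crop (362,205), hangs about over the red pot, at (346,265). I'll let it settle and measure the offset.

move_arm([
  [0,0,-0.01,0,0,0],
  [0,0,-0.018,0,0,0],
  [0,0,-0.018,0,0,0],
])

```text
clock: 4.6
position: [0.5958, -0.2663, 0.1177]
ee_rot: [-2.585, -1.78, 0.003]
force: [-0.2, -0.7, -1.3]
width: 0.321
gripper_force: 40.0
```

```bash
python3 - <<'E'
from m import *
grab('scene','d'); s=readout.observe(); p=s['position']; print(p,s['ee_rot'],s['gripper_force'])
c=calibration('scene'); V=np.array(c['view'])
def pr(q): q=V[:3,:3]@q+V[:3,3]; return np.array([c['fx']*q[0]/q[2]+c['cx'],c['fy']*q[1]/q[2]+c['cy']])
k,s,m=blobs('scene',(390,150,440,195),lambda h,s,v:(h>18)&(h<34)&(s>120)&(v>60)); print('nose',k,s)
P=cloud('scene',np.load('scene.npz')['d'])[150:195,390:440][m]; 
print(P.mean(0),np.percentile(P,[1,50,99],axis=0).round(4))
# silhouette prediction: nose left/right columns mid height
mz=p[2]-.0435
print('nose bottom pred',pr(np.array([p[0],p[1],mz])),'edges cols at rows:')
for r in range(0,45,4):
    x=np.nonzero(m[r])[0]
    if len(x): print(r+150,x[0]+390,x[-1]+390)
Q=cloud('scene',np.load('scene.npz')['d'])[188:222,390:425].reshape(-1,3); Q=Q[(Q[:,2]>.039)&(Q[:,2]<.047)]; print('lid',cv2.minEnclosingCircle((Q[:,:2]*1000).astype(np.float32)),Q.mean(0))
xy=P[:,:2]; A=np.c_[2*xy,np.ones(len(xy))]; sol=np.linalg.lstsq(A,(xy**2).sum(1),rcond=None)[0]; print('nose circle',sol[:2],np.sqrt(sol[2]+sol[0]**2+sol[1]**2))
E
```

```text
[ 0.59631971 -0.26655773  0.11856744] [-2.58583181e+00 -1.78092199e+00  2.37903478e-03] 39.999682903289795
nose [410.00769231 181.7       ] [  9  20  24  23 390]
[ 0.57325151 -0.27420802  0.10320811] [[ 0.4959 -0.309   0.0748]
 [ 0.5781 -0.2738  0.0982]
 [ 0.5989 -0.2504  0.1854]]
nose bottom pred [409.27668932 185.02330664] edges cols at rows:
170 401 422
174 401 422
178 400 421
182 399 420
186 399 419
190 402 418
lid ((598.7136840820312, -267.7074890136719), 18.2128849029541) [ 0.59695549 -0.26916129  0.04184765]
nose circle [ 0.26396305 -0.38518601] 0.3357686367162935
```

move_arm([
  [0.001,0,0,0,0,0],
  [0.001,0,0,0,0,0],
  [0.001,0,0,0,0,0],
  [0.001,0,0,0,0,0],
  [0.001,0,0,0,0,0],
])

```text
clock: 5.15
position: [0.5987, -0.2673, 0.1197]
ee_rot: [2.588, 1.781, 0.0]
force: [-0.2, 0.0, -1.2]
width: 0.324
gripper_force: 40.0
```

move_arm([
  [0,0,0,0,0,0],
  [0,0,0,0,0,0],
  [0,0,0,0,0,0],
  [0,0,0,0,0,0],
  [0,0,0,0,0,0],
])

```text
clock: 5.65
position: [0.5986, -0.2673, 0.1195]
ee_rot: [-2.588, -1.781, -0.0]
force: [0.3, 0.2, -0.9]
width: 0.324
gripper_force: 40.0
```

move_arm([
  [0,0,0,0,0,0],
  [0,0,0,0,0,0],
  [0,0,0,0,0,0],
  [0,0,0,0,0,0],
  [0,0,0,0,0,0],
])

```text
clock: 6.15
position: [0.5986, -0.2673, 0.1195]
ee_rot: [2.588, 1.781, 0.0]
force: [0.2, -0.1, -1.2]
width: 0.324
gripper_force: 40.0
```

move_arm([
  [0,0,0,0,0,0],
  [0,0,0,0,0,0],
  [0,0,0,0,0,0],
  [0,0,0,0,0,0],
  [0,0,0,0,0,0],
])

```text
clock: 6.65
position: [0.5986, -0.2673, 0.1195]
ee_rot: [2.588, 1.781, 0.0]
force: [-1.0, -0.6, -0.7]
width: 0.321
gripper_force: 40.0
```

move_arm([
  [0,0,0.02,0,0,0],
  [0,0,0.04,0,0,0],
  [-0.02,0.035,0.04,0,0,0],
  [-0.05,0.085,0.04,0,0,0],
  [-0.08,0.135,0.04,0,0,0],
])

```text
clock: 7.15
position: [0.5387, -0.1653, 0.1512]
ee_rot: [2.587, 1.779, 0.003]
force: [-0.2, 1.3, -0.6]
width: 0.326
gripper_force: 40.0
```

move_arm([
  [-0.03,0.05,0,0,0,0],
  [-0.06,0.1,0,0,0,0],
  [-0.09,0.15,0,0,0,0],
  [-0.115,0.2,0,0,0,0],
  [-0.126,0.215,0,0,0,0],
])

```text
clock: 7.65
position: [0.4431, -0.0008, 0.1512]
ee_rot: [2.583, 1.787, 0.003]
force: [0.7, -0.5, -2.1]
width: 0.326
gripper_force: 40.0
```

move_arm([
  [0,0,0,0,0,0],
  [0,0,0,0,0,0],
  [0,0,0,0,0,0],
  [0,0,0,0,0,0],
  [0,0,0,0,0,0],
])

```text
clock: 8.15
position: [0.4444, -0.0055, 0.1494]
ee_rot: [-2.589, -1.779, 0.0]
force: [-0.1, -0.1, -1.2]
width: 0.325
gripper_force: 40.0
```

move_arm([
  [-0.001,0.001,-0.03,0,0,0],
  [-0.001,0.001,-0.06,0,0,0],
  [-0.001,0.001,-0.08,0,0,0],
  [-0.001,0.001,-0.08,0,0,0],
  [-0.001,0.001,-0.08,0,0,0],
])

```text
clock: 8.65
position: [0.4435, -0.0041, 0.0896]
ee_rot: [-2.588, -1.781, 0.001]
force: [1.2, 0.1, -0.2]
width: 0.322
gripper_force: 40.0
```

```bash
python3 - <<'E'
from m import *
im,d=grab('scene','e'); s=readout.observe(); p=s['position']; print(p,s['ee_rot'],s['force'])
cv2.imwrite('pics/e_crop.png',cv2.resize(im[140:240,210:310,::-1],None,fx=6,fy=6,interpolation=cv2.INTER_CUBIC))
c=calibration('scene'); V=np.array(c['view'])
def pr(q): q=V[:3,:3]@q+V[:3,3]; return np.array([c['fx']*q[0]/q[2]+c['cx'],c['fy']*q[1]/q[2]+c['cy']]).round(1)
print('mouth pred',pr(np.array([p[0],p[1],p[2]-.0435])),'shoulder',pr(np.array([p[0],p[1],p[2]-.0035])),'dock tip',pr(np.array([.4438,-.0046,.04])))
k,st,m=blobs('scene',(235,155,285,205),lambda h,s,v:(h>18)&(h<34)&(s>120)&(v>60))
for r in range(0,50,3):
    x=np.nonzero(m[r])[0]
    if len(x): print(r+155,x[0]+235,x[-1]+235)
E
```

```text
[ 0.44385749 -0.00407689  0.09002921] [2.58789328e+00 1.78074806e+00 7.78677619e-04] [ 0.49628192 -0.24332676 -0.9020931 ]
mouth pred [255.7 193.2] shoulder [253.6 177.8] dock tip [256.2 195.8]
176 264 264
179 262 265
182 244 265
185 245 266
188 245 266
191 245 266
194 246 266
197 247 265
200 249 266
203 248 267
```

View pics/e_crop.png

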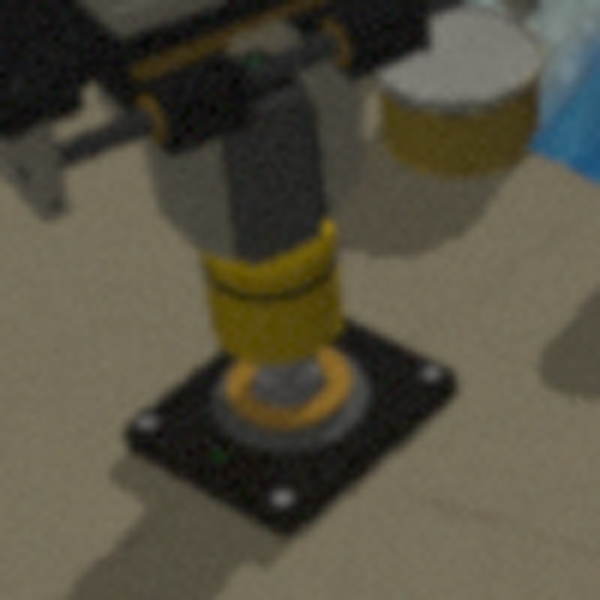

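The nose, centred at crop (275,335), sits just above the stud at (290,380) and in line with it. I'll lower it onto the stud.

move_arm([
  [0,0,-0.005,0,0,0],
  [0,0,-0.01,0,0,0],
  [0,0,-0.015,0,0,0],
  [0,0,-0.019,0,0,0],
  [0,0,-0.019,0,0,0],
])

```text
clock: 9.2
position: [0.443, -0.004, 0.0748]
ee_rot: [-2.587, -1.781, 0.001]
force: [-0.4, 0.4, -1.3]
width: 0.329
gripper_force: 40.0
```

move_arm([
  [0,0,-0.003,0,0,0],
  [0,0,-0.006,0,0,0],
  [0,0,-0.008,0,0,0],
  [0,0,-0.008,0,0,0],
])

```text
clock: 9.6
position: [0.4444, -0.0042, 0.0696]
ee_rot: [2.587, 1.78, 0.002]
force: [1.6, -1.6, 0.6]
width: 0.321
gripper_force: 40.0
```

move_arm([
  [0,0,-0.002,0,0,0],
  [0,0,-0.004,0,0,0],
  [0,0,-0.006,0,0,0],
  [0,0,-0.008,0,0,0],
  [0,0,-0.008,0,0,0],
])

```text
clock: 10.1
position: [0.4433, -0.004, 0.063]
ee_rot: [-2.588, -1.781, 0.0]
force: [1.1, -1.7, -2.0]
width: 0.324
gripper_force: 40.0
```

move_arm([
  [0,0,-0.002,0,0,0],
  [0,0,-0.004,0,0,0],
  [0,0,-0.004,0,0,0],
  [0,0,-0.004,0,0,0],
])

```text
clock: 10.5
position: [0.4434, -0.004, 0.0603]
ee_rot: [2.588, 1.781, 0.0]
force: [0.8, -1.0, 3.6]
width: 0.327
gripper_force: 40.0
```

```bash
python3 - <<'E'
from m import *
im,d=grab('scene','f'); s=readout.observe(); p=s['position']; print(p,s['ee_rot'],s['force'],s['gripper_force'])
cv2.imwrite('pics/f_crop.png',cv2.resize(im[140:240,210:310,::-1],None,fx=6,fy=6,interpolation=cv2.INTER_CUBIC))
E
```

```text
[ 0.44334988 -0.00404852  0.06027083] [ 2.58780706e+00  1.78117442e+00 -3.57054380e-05] [ 0.69460668 -1.08564245  2.9078658 ] 39.999693632125854
```

View pics/f_crop.png

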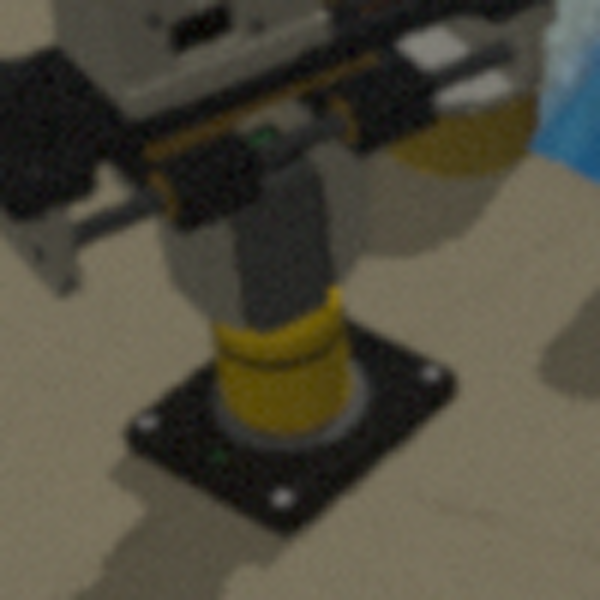

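The nose, at crop (285,385), is seated over the stud, past the balls and on the ring. I'll keep pressing until the ring bottoms out.

move_arm([
  [0,0,-0.002,0,0,0],
  [0,0,-0.003,0,0,0],
  [0,0,-0.003,0,0,0],
  [0,0,-0.003,0,0,0],
])

```text
clock: 10.95
position: [0.4434, -0.004, 0.0581]
ee_rot: [2.588, 1.781, -0.0]
force: [-1.2, -1.7, 6.2]
width: 0.325
gripper_force: 40.0
```

move_arm([
  [0,0,-0.001,0,0,0],
  [0,0,-0.002,0,0,0],
  [0,0,-0.002,0,0,0],
  [0,0,-0.002,0,0,0],
])

```text
clock: 11.35
position: [0.4434, -0.004, 0.0577]
ee_rot: [2.587, 1.781, 0.0]
force: [-5.6, -1.9, 28.0]
width: 0.325
gripper_force: 40.0
```

move_arm([
  [0,0,0.0005,0,0,0],
  [0,0,0.0005,0,0,0],
  [0,0,0.0005,0,0,0],
  [0,0,0.0005,0,0,0],
  [0,0,0.0005,0,0,0],
])

```text
clock: 11.85
position: [0.4434, -0.004, 0.0577]
ee_rot: [2.587, 1.781, 0.0]
force: [-4.0, -1.6, 20.2]
width: 0.33
gripper_force: 40.0
```

move_arm([
  [0,0,0,0,0,0],
  [0,0,0,0,0,0],
  [0,0,0,0,0,0],
  [0,0,0,0,0,0],
  [0,0,0,0,0,0],
])

```text
clock: 12.35
position: [0.4434, -0.004, 0.0577]
ee_rot: [2.587, 1.781, 0.0]
force: [-4.7, -2.1, 21.4]
width: 0.327
gripper_force: 40.0
```

The push is steady at about 21 N with the ring bottomed and no slip, so I'm handing in.

```bash
python3 -c "
from cell import ticket; print(ticket.sign_off())"
```

```text
the job is handed in; nothing more can be done
None
```

The job is handed in, though sign-off gave no verdict: the reader was held still over the red pot's lid for about 2 s, then pressed down over the dock's stud onto the brass ring until it stopped moving, and it is still gripped at 40 N and pressed down with about 21 N.

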